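# Close a reagent bottle and hold it on its side for a leak check

## Robot

A 6-joint arm with a two-finger parallel gripper is mounted at the origin on the work surface. World frame = base frame: x ahead of the robot, y to its left, z up, the work surface at z = 0. Lengths are in mm, angles in rad, forces in N, time in s.
With the tool pointing down it reaches from about 350 to 975 mm from the base axis. Payload 7.1 kg.
Tool frame: the origin (TCP) lies between the finger pads; the fingertips stand 19 mm ahead of it and the grasp point (between the pads) is the TCP (ctrl.finger_overhang is the distance from the TCP to the fingertips, in mm); z points along the fingers, y is the line along which they close (so a half turn about z gives the same grasp; the last joint's range is limited). The gripper opens to 88 mm and grips with 3 to 60 N. Pads are 20 mm wide; open, the fingers measure 115 mm over their backs; the gripper's body (75 mm by 178 mm) begins 61 mm behind the grasp point.
Start: joints at [1.173, 0.423, 1.63, -0, 1.089, -0.019], TCP at [231.096, 580.689, 241.675] pointing down, gripper open.
Joint ranges: [-3, 3], [-0.9, 2.11], [0.09, 2.58], [-1.31, 4.45], [0.11, 2.69], [-2.54, 2.54]. Speed limits (rad/s): [2.39, 2.39, 3.01, 3.14, 3.14, 3.14].

## Interface

Orientations are given as a rotation vector (axis times angle).
In Python, from workcell import ctrl gives the robot as it stands. The module is installed in compiled form; this text tells all that it offers.
- The arm moves only by the tool arm_command, never from a script. Its argument "rows" is one flat list of numbers, 7 for each row, row after row: the turn, a rotation vector about the tool's x, y, z scaled (see below), then the shift along the tool's x, y, z scaled (see below), then the opening, from -1 (shut) to 1 (fully open). A call has 1 to 5 rows; each row is the pose to reach, as a shift and turn from the pose commanded when the call began, along the tool's axes at that moment, turning the shorter way round; what a row does not reach only later rows make up. The controller multiplies each number of a shift by 80 mm and each number of a turn by 180 degrees. A row lasts 1/10 s, in which the tool goes at most 50 mm and 8.59 degrees, less where a joint would pass 70% of its speed; a pose out of reach is approached as far as the arm can. A call with a number of a shift or a turn outside -1 to 1 is refused whole. A call with a gripper value outside its range is refused whole. The fingers move at their own pace and stop on an object; the grip force is fixed at half the most. Time passes only in rows, so rows that repeat a pose let the fingers close. It gives the time, the measured TCP pose, the force, the opening and the grip force at its end, in the units of the state.
- ctrl.get_obs(): the state, without advancing time (a new reading comes with each control period).
- ctrl.get_image(name): name is "scene" or "top"; returns (picture, depth): 384x512x3 uint8, red, green, blue; 384x512 float32, mm along the optical axis (not along the pixel's ray), 0 where there is no reading.
- ctrl.camera_params(name): a dict with "camera_matrix" (3x3 intrinsics, pixels), "k1" (the pictures are not rectified: a ray, as slopes to the right and down, at radius r is drawn at 1 + k1 r^2 times it, then the intrinsics apply), "world_to_cam" (4x4, takes a point from world to camera coordinates). Camera axes: x right, y down, z forward; pixel columns grow to the right and rows downward; lengths in mm; the calibration is good to about 2 mm. A picture is of the moment at which its call begins. camera_params takes no time and is no camera call.
- ctrl.close_job(): hands the job in; it is judged then, once.
The state is a dict: "t": time; "qpos": joint angles; "qvel": joint speeds; "joint_torque": joint torques, N m; "ee_pos": TCP position; "orientation": TCP orientation; "ft_force": force on the tool from outside, world axes, zero at the start; "moment": the same for the moment, N m; "width": finger opening in mm; "grasp_force": force on a finger pad.
Only numpy, scipy, OpenCV 4.12 (cv2) and the standard library are available. Lean on these libraries where they do the work, as an engineer would, in place of code of your own. Each camera call takes 0.05 s, during which the arm holds its last target. There are 200 camera calls.

## Task

The red-capped reagent bottle in the blue carrier has been left with its cap loose: while the bottle stands in its well, screw the cap fully tight (clockwise seen from above). Then draw the bottle straight up out of the carrier, lay it over on its side in the air, about level, and finish still holding it there motionless in the gripper, at least 15 cm above the bench and touching nothing else, so that leaks would show. Leave the other two bottles, the tip box and the well plate where they are.

Things in the scene. Friction and masses are not known exactly. Their poses are not given: they have to be found in the camera images.
- carrier: blue block 90 (x) x 285 (y) x 50 mm high, bolted to the bench, with three square wells in a row along its y at -95, 0 and +95 mm. Each well is 49 x 49 mm, 40 mm deep (its floor is 10 mm above the bench). One bottle stands in each well; which bottle is where varies. Origin: centre of its underside.
- red_bottle: square white plastic bottle, body 46 x 46 x 86 mm, with a red round cap 38 mm in diameter; 130 mm tall over the cap. Origin: centre of its underside; z runs up its axis to the cap. 0.13 to 0.25 kg. Shoulder 86 to 94 mm up, neck 30 mm in diameter to 102 mm, cap from 102 to 130 mm. It stands in a well with 1.5 mm play each side, so cannot turn there; cap top then 140 mm above the bench.
- red_cap (a joint): angle of the red cap on its bottle, rad: 0 = fully tight on a hard stop, larger = looser (anticlockwise from above); 0.6 to 1.2 at the start. It turns without rising against 0.08 N m of friction and stays where left. Tight below 0.1: the white stripe on the cap then stands over the black mark on the shoulder (bottle's +x side).
- cap_top (a point): centre of the top face of the red cap (38 mm diameter, 28 mm high, plain round side), on the bottle's axis 130 mm from its underside; z points out along the axis. The cap is captive and bears the bottle's weight: the bottle may be held by cap or body.
- blue_bottle: square white plastic bottle, body 46 x 46 x 86 mm, with a blue round cap 38 mm in diameter; 130 mm tall over the cap. Origin: centre of its underside; z runs up its axis to the cap. Its cap is tight. Bystander in another well of the carrier.
- green_bottle: square white plastic bottle, body 46 x 46 x 86 mm, with a green round cap 38 mm in diameter; 130 mm tall over the cap. Origin: centre of its underside; z runs up its axis to the cap. Its cap is tight. Bystander in another well of the carrier.
- tip_box: white box of black pipette tips, 86 (x) x 124 (y) x 58 mm high, loose on the bench to the left (+y) of the carrier; bystander. Origin: centre of its underside.
- well_plate: white deep-well plate, 86 (x) x 127 (y) x 42 mm high, loose on the bench to the right (-y) of the carrier; bystander. Origin: centre of its underside.
Mind the look-alikes: they are no part of the job. Leave any orange or yellow look-alike of the red_bottle alone.

How it is judged (in metres and radians):
On the way, in this order (a step that is already met when the one before it is completed fails the run):
1. the cap is screwed tight (within 0.1 rad of its stop) while the bottle stands in its well (value of joint red_cap below 0.1 rad and z of red_bottle in the frame of carrier below 0.016 m and angle between red_bottle's own z axis and vertical below 0.15 rad), for 0.2 s.
2. the bottle is drawn up out of the carrier, its underside above the carrier's top, still roughly upright (within 30 degrees) (z of red_bottle in the frame of carrier above 0.052 m and angle between red_bottle's own z axis and vertical below 0.52 rad), for 0.05 s.
At the end, for the whole second after the job is handed in: The bottle is held by the fingers, at rest, its axis within 30 degrees of level, the centre of its underside and of its cap top both more than 0.14 m above the bench, its cap within 0.1 rad of fully tight, and it touches neither the carrier nor any bystander (value of joint red_cap below 0.1 rad and angle between red_bottle's own z axis and vertical between 1.047 and 2.094 rad and height (world z) of each of red_bottle, cap_top above 0.14 m and contact force between red_bottle and the fingers above 1 N and linear speed of red_bottle below 0.03 m/s and angular speed of red_bottle below 0.2 rad/s and contact force between red_bottle and carrier below 0.2 N and contact force between red_bottle and blue_bottle below 0.2 N and contact force between red_bottle and green_bottle below 0.2 N and contact force between red_bottle and tip_box below 0.2 N and contact force between red_bottle and well_plate below 0.2 N); the arm keeps its last pose, push and grip.
It fails at once if the red-capped bottle is tipped over (more than 30 degrees) while its cap is still loose (angle between red_bottle's own z axis and vertical above 0.52 rad and value of joint red_cap above 0.15 rad).
It fails at once if blue_bottle is disturbed: moved more than 20 mm or tipped more than 20 degrees (distance of blue_bottle from where it was at the start of the episode above 0.02 m or angle between blue_bottle's own z axis and vertical above 0.35 rad).
It fails at once if green_bottle is disturbed: moved more than 20 mm or tipped more than 20 degrees (distance of green_bottle from where it was at the start of the episode above 0.02 m or angle between green_bottle's own z axis and vertical above 0.35 rad).
It fails at once if tip_box is disturbed: moved more than 20 mm or tipped more than 20 degrees (distance of tip_box from where it was at the start of the episode above 0.02 m or angle between tip_box's own z axis and vertical above 0.35 rad).
It fails at once if well_plate is disturbed: moved more than 20 mm or tipped more than 20 degrees (distance of well_plate from where it was at the start of the episode above 0.02 m or angle between well_plate's own z axis and vertical above 0.35 rad).
It also fails if it takes over 45 s, if anything falls off the work surface, if the arm or the gripper's body presses on something with over 40 N, if the wrist force passes 120 N, or if a joint passes its speed limit or range.

## Working session

There is one attempt and no reset: what is moved stays moved. The work goes in short steps, Python scripts to look and compute and a tool call to move; the robot and the scene stay as the last step left them, time stands still between calls to the robot, and variables do not carry over. Pictures are saved under pics/ and viewed, at most 10 in all, crops included, and the job is handed in when it is done.

Besides the shell and the picture viewer there is one more tool, called after "Emit:" as name(argument=value, ...) on one line, values as JSON. arm_command: Moves the arm, as the interface text tells. Shifts and turns lie within -1 to 1; 1 stands for 80 mm of shift or 180 degrees of turn. Its arguments: {"type":"object","properties":{"rows":{"type":"array","items":{"type":"number"}}},"required":["rows"]}

```bash
mkdir -p pics; cat > h.py <<'E'
import numpy as np, cv2
from workcell import ctrl
def world(name,d):
    p=ctrl.camera_params(name);K=np.array(p["camera_matrix"]);k=p["k1"];T=np.linalg.inv(np.array(p["world_to_cam"]))
    h,w=d.shape;u,v=np.meshgrid(np.arange(w),np.arange(h))
    q=cv2.undistortPoints(np.stack([u,v],-1).reshape(-1,1,2).astype(float),K,np.array([k,0,0,0,0.])).reshape(h,w,2)
    P=np.dstack([q[...,0]*d,q[...,1]*d,d,np.ones_like(d)])
    return (P@T.T)[...,:3]
def snap(name,f):
    im,d=ctrl.get_image(name);cv2.imwrite("pics/"+f,im[...,::-1]);return im,d,world(name,d)
E
python3 - <<'E'
from h import *
a=snap("top","t1.png");b=snap("scene","s1.png")
np.savez("d.npz",ti=a[0],tw=a[2],si=b[0],sw=b[2])
cv2.imwrite("pics/both1.png",cv2.resize(np.vstack([a[0],b[0]])[...,::-1],None,fx=.78,fy=.78))
o=ctrl.get_obs();print(o);print(ctrl.finger_overhang)
E
```

```text
{'t': 0.1, 'qpos': array([ 1.17298303e+00,  4.23800838e-01,  1.63056637e+00, -6.77150574e-06,
        1.08857821e+00, -1.89940750e-02]), 'qvel': array([-0.00082012, -0.00094628, -0.00208874, -0.00105362,  0.00196628,
        0.00084526]), 'joint_torque': array([-9.42306215e-04, -5.45611954e+01, -2.74322069e+01,  6.44204859e-02,
        1.87440118e-02, -3.75275056e-05]), 'ee_pos': array([230.94011916, 580.28499703, 240.97521202]), 'orientation': array([-5.91439660e-01, -3.08513818e+00,  2.08071082e-03]), 'ft_force': array([ 0.01788898,  0.29121441, -0.98116045]), 'moment': array([-0.03856197,  0.01820458,  0.05090023]), 'grasp_force': 0.0, 'width': 87.64734465296519}
19.0
```

View pics/both1.png

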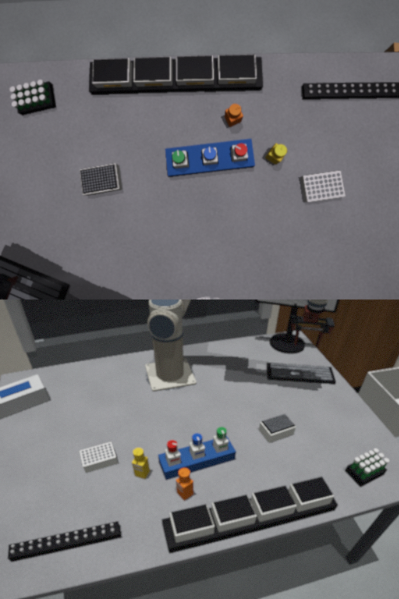

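The top view (upper half) shows these candidates, in full-image pixels: red cap about (308,193) in the blue carrier, orange look-alike about (300,145) and yellow about (358,197), both standing outside it. The red one in the carrier fits the description. I'll confirm it in a crop and measure it.

```bash
python3 - <<'E'
from h import *
z=np.load("d.npz");ti,tw,si,sw=z["ti"],z["tw"],z["si"],z["sw"]
c=cv2.resize(ti[135:235,200:380],None,fx=4.4,fy=4.4,interpolation=cv2.INTER_CUBIC);cv2.imwrite("pics/c1.png",c[...,::-1])
H=cv2.cvtColor(ti,cv2.COLOR_RGB2HSV).astype(int);h,s,v=H[...,0],H[...,1],H[...,2]
for n,lo,hi in(("red",174,5),("blue",105,125),("green",50,85),("orange",6,16),("yellow",22,34)):
    m=((h>=lo)|(h<=hi) if lo>hi else (h>=lo)&(h<=hi))&(s>120)&(v>60)&(np.abs(tw[...,0])<900)
    if n=="blue":
        car=m&(abs(tw[...,2]-50)<6); q=tw[car][:,:2].astype(np.float32);print("carrier",car.sum(),cv2.minAreaRect(q))
    m&=(tw[...,2]>133 if n in("red","blue","green") else tw[...,2]>80)
    m[:130]=0;m[240:]=0
    p=tw[m];r=np.argwhere(m)
    if len(p): print(n,m.sum(),r.mean(0).round(),p.mean(0).round(1),((p.min(0)+p.max(0))/2).round(1),np.ptp(p,axis=0).round(1))
E
```

```text
red 161 [192. 309.] [ 579.  -106.9  139.9] [ 579.8 -105.8  140.3] [35.2 35.5 13. ]
carrier 2406 ((571.4839477539062, -11.397506713867188), (88.79670715332031, 283.7407531738281), 5.483933925628662)
blue 175 [197. 269.] [557.3 -11.9 223.2] [497.3 -12.5 698.3] [ 185.1   33.1 1129.5]
green 145 [201. 228.] [560.4  83.4 139.8] [563.   84.2 140.9] [33.5 33.2 12.8]
orange 319 [144. 300.] [700.8 -91.2 119.7] [565.3 -65.4 671.5] [ 321.1  110.5 1183. ]
yellow 329 [194. 357.] [ 574.6 -223.6  112.1] [ 576.8 -227.7  108.2] [55.3 54.7 56.4]
```

View pics/c1.png

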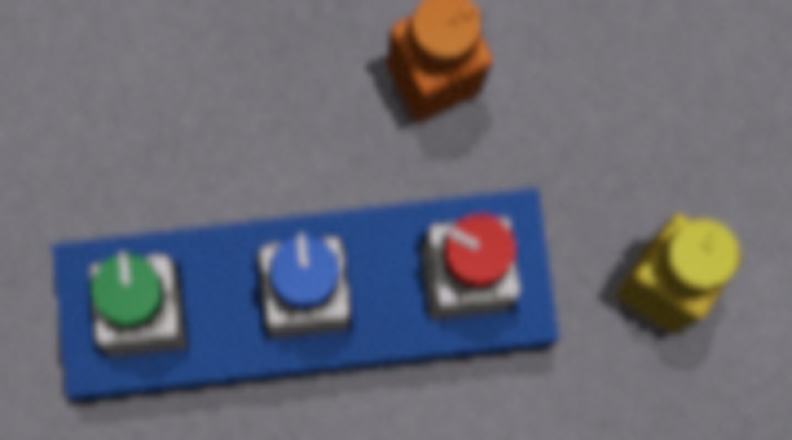

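The crop confirms it: red cap in the carrier's right-hand (-y) well, with its stripe about 55–60° anticlockwise of +x (loose by about 1 rad). The measured cap top is (580,-106,140), which agrees with the carrier pose. The gripper can approach high with the current closing direction.

Emit:
arm_command(rows=[0,0,0,-0.9,-0.79,0,1,0,0,0,-0.9,-0.79,0,1,0,0,0,-0.9,-0.79,0,1])

```text
t: 0.4
ee_pos: [275.7, 491.0, 240.9]
orientation: [-0.596, -3.084, 0.006]
ft_force: [-1.4, 0.0, 1.1]
width: 87.8
grasp_force: 0.0
```

Emit:
arm_command(rows=[0,0,0,-0.9,-0.79,0,1,0,0,0,-0.9,-0.79,0,1,0,0,0,-0.9,-0.79,0,1])

```text
t: 0.7
ee_pos: [319.1, 406.6, 241.3]
orientation: [-0.596, -3.084, 0.003]
ft_force: [-0.4, -0.4, -0.7]
width: 87.9
grasp_force: 0.0
```

Emit:
arm_command(rows=[0,0,0,-0.9,-0.79,0,1,0,0,0,-0.9,-0.79,0,1,0,0,0,-0.9,-0.79,0,1])

```text
t: 1.0
ee_pos: [362.9, 322.1, 241.6]
orientation: [-0.597, -3.084, 0.002]
ft_force: [0.1, -0.4, 0.6]
width: 87.8
grasp_force: 0.0
```

Emit:
arm_command(rows=[0,0,0,-0.9,-0.79,0,1,0,0,0,-0.9,-0.79,0,1,0,0,0,-0.9,-0.79,0,1])

```text
t: 1.3
ee_pos: [406.8, 237.3, 241.8]
orientation: [0.597, 3.084, -0.0]
ft_force: [0.0, 0.8, 0.7]
width: 88.0
grasp_force: 0.0
```

Emit:
arm_command(rows=[0,0,0,-0.9,-0.79,0,1,0,0,0,-0.9,-0.79,0,1,0,0,0,-0.9,-0.79,0,1])

```text
t: 1.6
ee_pos: [450.8, 152.4, 241.9]
orientation: [0.597, 3.083, 0.0]
ft_force: [0.2, -0.2, -0.1]
width: 87.6
grasp_force: 0.0
```

Emit:
arm_command(rows=[0,0,0,-0.9,-0.79,0,1,0,0,0,-0.9,-0.79,0,1,0,0,0,-0.9,-0.79,0,1])

```text
t: 1.9
ee_pos: [494.7, 67.3, 241.9]
orientation: [0.596, 3.083, 0.001]
ft_force: [-0.5, 0.9, -0.3]
width: 87.9
grasp_force: 0.0
```

Emit:
arm_command(rows=[0,0,0,-0.9,-0.79,0,1,0,0,0,-0.9,-0.79,0,1,0,0,0,-0.9,-0.79,0,1])

```text
t: 2.2
ee_pos: [538.4, -17.8, 241.8]
orientation: [0.595, 3.083, 0.0]
ft_force: [0.3, 0.0, 0.5]
width: 87.6
grasp_force: 0.0
```

```bash
cat >> h.py <<'E'
from scipy.spatial.transform import Rotation as R
def to(p,phi):
    "scaled turn and shift from the measured pose to p, tool down, closing line at phi deg from world x"
    o=ctrl.get_obs();r=R.from_rotvec(o["orientation"]);f=np.radians(phi)
    g=R.from_matrix(np.array([[-np.sin(f),np.cos(f),0],[np.cos(f),np.sin(f),0],[0,0,-1]]).T) if 0 else R.from_matrix(np.column_stack([[-np.sin(f),np.cos(f),0],[np.cos(f),np.sin(f),0],[0,0,-1]]))
    print("turn",((r.inv()*g).as_rotvec()/np.pi).round(3),"shift",(r.inv().apply(np.array(p)-o["ee_pos"])/80).round(3))
    y=r.as_matrix()[:,1];print("phi",np.degrees(np.arctan2(y[1],y[0])).round(1),"pos",o["ee_pos"].round(1),"q",o["qpos"].round(3),"t",o["t"],"F",o["ft_force"].round(1),"M",o["moment"].round(2),"w",round(o["width"],1))
E
sed -i 's/g=R.from_matrix(np.array.*else /g=/' h.py
python3 -c "
from h import *;to([580,-106,180],62)"
```

```text
turn [0.    0.001 0.034] shift [-0.892 -0.83   0.774]
phi 68.2 pos [538.4 -17.8 241.8] q [-0.055  0.296  1.822 -0.     1.021 -1.245] t 2.2 F [0.3 0.  0.5] M [-0.    0.    0.03] w 87.6
```

Emit:
arm_command(rows=[0,0,0,-0.892,-0.83,0,1,0,0,0,-0.892,-0.83,0,1,0,0,0,-0.892,-0.83,0.4,1,0,0,0,-0.892,-0.83,0.4,1,0,0,0,-0.892,-0.83,0.4,1])

```text
t: 2.7
ee_pos: [576.8, -102.4, 209.1]
orientation: [-0.589, -3.083, -0.001]
ft_force: [0.0, -0.2, 0.3]
width: 87.8
grasp_force: 0.0
```

```bash
python3 - <<'E'
from h import *
to([580,-106,127],68)
im,d,w=snap("scene","s2.png")
H=cv2.cvtColor(im,cv2.COLOR_RGB2HSV).astype(int)
m=((H[...,0]>174)|(H[...,0]<5))&(H[...,1]>120)&(H[...,2]>60);m[:150]=0
r=np.argwhere(m);p=w[m];print(np.median(r,axis=0),np.median(p,axis=0).round(1),p.min(0),p.max(0))
v,u=np.median(r,axis=0).astype(int)
cv2.imwrite("pics/c2.png",cv2.resize(im[max(v-60,0):v+60,u-75:u+75],None,fx=5,fy=5,interpolation=cv2.INTER_CUBIC)[...,::-1])
E
```

```text
turn [ 0.    -0.001  0.002] shift [-0.056 -0.027  1.026]
phi 68.4 pos [ 576.8 -102.4  209.1] q [-1.960e-01  4.070e-01  1.742e+00  1.000e-03  9.960e-01 -1.390e+00] t 2.7 F [ 0.  -0.2  0.3] M [ 0.02 -0.04 -0.03] w 87.8
[188. 220.] [ 598.1 -109.9  136.4] [ 570.93786438 -124.00870781   28.41030782] [627.50146627 -69.36663516 142.05251898]
```

View pics/c2.png

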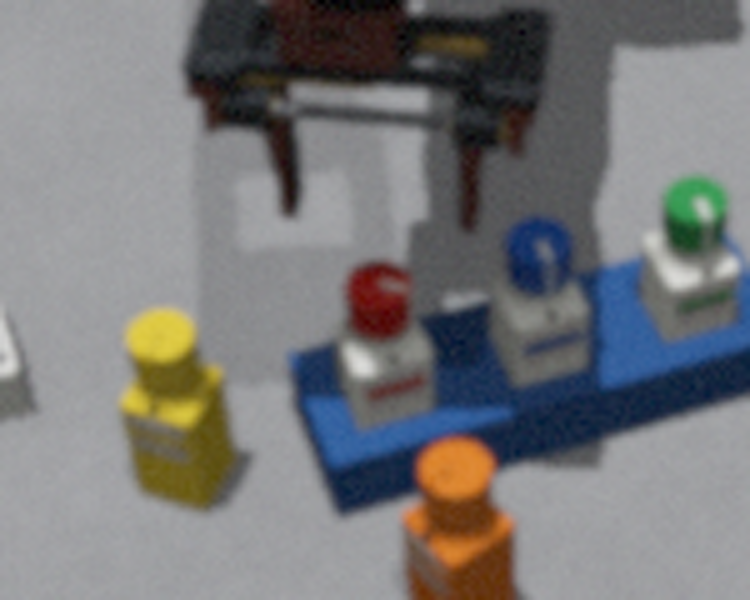

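The fingers straddle the red cap (crop pixel 380,300), the yellow and orange bottles are clear. Descending.

Emit:
arm_command(rows=[0,0,0,-0.05,-0.03,0.3,1,0,0,0,-0.05,-0.03,0.6,1,0,0,0,-0.05,-0.03,0.85,1,0,0,0,-0.05,-0.03,1,1,0,0,0,-0.05,-0.03,1,1])

```text
t: 3.25
ee_pos: [579.8, -107.3, 129.2]
orientation: [-0.589, -3.084, -0.0]
ft_force: [0.4, 0.4, -0.6]
width: 87.8
grasp_force: 0.0
```

Emit:
arm_command(rows=[0,0,0,0,0,0,-0.3,0,0,0,0,0,0,-0.3,0,0,0,0,0,0,-1,0,0,0,0,0,0,-1,0,0,0,0,0,0,-1])

```text
t: 3.75
ee_pos: [580.5, -108.6, 130.1]
orientation: [0.592, 3.085, -0.0]
ft_force: [-0.0, -0.4, 0.3]
width: 51.1
grasp_force: 0.0
```

```bash
python3 -c "
from h import *;to([580,-106,127],68)"
```

```text
turn [0.    0.    0.002] shift [0.018 0.028 0.039]
phi 68.3 pos [ 580.5 -108.6  130.1] q [-0.205  0.52   1.779 -0.     0.843 -1.397] t 3.75 F [-0.  -0.4  0.3] M [-0.04 -0.04  0.02] w 51.1
```

Emit:
arm_command(rows=[0,0,0,0.02,0.03,0.04,-0.2,0,0,0,0.02,0.03,0.04,-1,0,0,0,0.02,0.03,0.04,-1,0,0,0,0.02,0.03,0.04,-1,0,0,0,0.02,0.03,0.04,-1])

```text
t: 4.25
ee_pos: [579.6, -105.7, 126.3]
orientation: [-0.591, -3.085, -0.0]
ft_force: [-0.2, -0.5, -1.6]
width: 37.8
grasp_force: 30.0
```

Emit:
arm_command(rows=[0,0,0,0,0,0,-1,0,0,0,0,0,0,-1,0,0,0,0,0,0,-1])

```text
t: 4.55
ee_pos: [579.7, -105.7, 126.5]
orientation: [-0.592, -3.085, -0.0]
ft_force: [-0.3, -0.5, -2.5]
width: 37.6
grasp_force: 30.0
```

```bash
python3 -c "
from h import *;to([580,-106,127],68)"
```

```text
turn [ 0.    -0.     0.002] shift [-0.005 -0.002 -0.007]
phi 68.3 pos [ 579.7 -105.7  126.5] q [-0.201  0.524  1.783  0.     0.835 -1.392] t 4.55 F [-0.3 -0.5 -2.5] M [ 0.01 -0.02 -0.01] w 37.6
```

Emit:
arm_command(rows=[0,0,0.04,0,0,0,-1,0,0,0.08,0,0,0,-1,0,0,0.12,0,0,0,-1,0,0,0.16,0,0,0,-1,0,0,0.2,0,0,0,-1])

```text
t: 5.05
ee_pos: [580.7, -105.2, 126.7]
orientation: [1.523, 2.746, 0.002]
ft_force: [3.8, 2.7, -3.4]
width: 37.8
grasp_force: 30.0
```

```bash
python3 - <<'E'
from h import *
to([580,-106,127],68)
im,d,w=snap("scene","s3.png")
cv2.imwrite("pics/c3.png",cv2.resize(im[155:235,170:270],None,fx=7,fy=7,interpolation=cv2.INTER_CUBIC)[...,::-1])
E
```

```text
turn [ 0.001  0.    -0.2  ] shift [-0.004 -0.012 -0.004]
phi 32.0 pos [ 580.7 -105.2  126.7] q [-2.000e-01  5.240e-01  1.782e+00  1.000e-03  8.340e-01 -7.590e-01] t 5.05 F [ 3.8  2.7 -3.4] M [ 0.72 -0.71  0.1 ] w 37.8
```

View pics/c3.png

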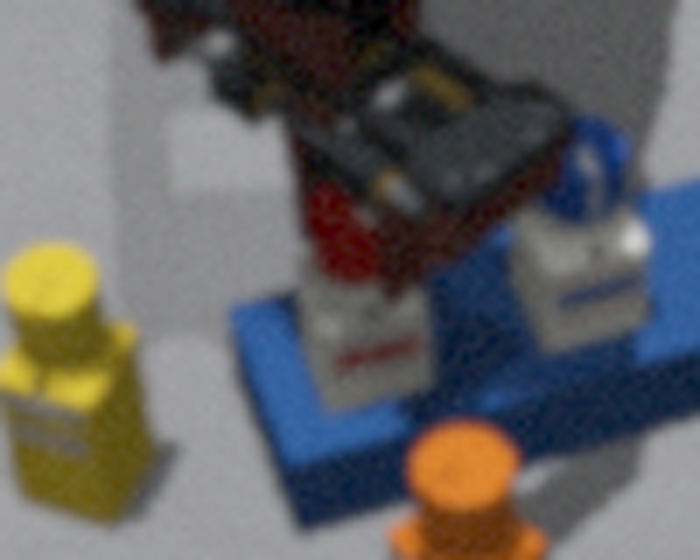

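Gripper has turned 36° with moment z ≈ 0.1 N m (thread friction); bottle still seated. I'll keep turning and watch for the moment to rise at the stop.

Emit:
arm_command(rows=[0,0,0.04,0,0,0,-1,0,0,0.08,0,0,0,-1,0,0,0.08,0,0,0,-1])

```text
t: 5.4
ee_pos: [581.0, -105.4, 126.9]
orientation: [1.848, 2.538, 0.003]
ft_force: [3.7, 2.8, -0.8]
width: 37.6
grasp_force: 30.0
```

```bash
python3 -c "
from h import *;to([580,-106,127],-10)"
```

```text
turn [ 0.001 -0.     0.155] shift [-0.003 -0.015 -0.001]
phi 17.9 pos [ 581.  -105.4  126.9] q [-2.000e-01  5.240e-01  1.781e+00  1.000e-03  8.340e-01 -5.130e-01] t 5.4 F [ 3.7  2.8 -0.8] M [ 0.65 -0.85  0.04] w 37.6
```

Emit:
arm_command(rows=[0,0,0.04,0,0,0,-1,0,0,0.04,0,0,0,-1])

```text
t: 5.6
ee_pos: [580.9, -105.5, 127.0]
orientation: [2.002, 2.419, 0.002]
ft_force: [3.5, 2.6, -1.3]
width: 37.3
grasp_force: 30.0
```

```bash
python3 -c "
from h import *;to([580,-106,127],-10)"
```

```text
turn [0.001 0.    0.115] shift [-0.004 -0.012  0.   ]
phi 10.8 pos [ 580.9 -105.5  127. ] q [-2.000e-01  5.240e-01  1.781e+00  1.000e-03  8.340e-01 -3.890e-01] t 5.6 F [ 3.5  2.6 -1.3] M [ 0.57 -0.83  0.04] w 37.3
```

Emit:
arm_command(rows=[0,0,0.03,0,0,0,-1,0,0,0.03,0,0,0,-1])

```text
t: 5.8
ee_pos: [581.0, -105.4, 127.1]
orientation: [2.11, 2.325, 0.003]
ft_force: [3.8, 4.5, 0.2]
width: 37.7
grasp_force: 30.0
```

```bash
python3 -c "
from h import *;to([580,-106,127],-10)"
```

```text
turn [ 0.001 -0.     0.086] shift [-0.007 -0.013  0.002]
phi 5.5 pos [ 581.  -105.4  127.1] q [-2.000e-01  5.230e-01  1.781e+00  1.000e-03  8.340e-01 -2.970e-01] t 5.8 F [3.8 4.5 0.2] M [ 0.79 -0.82  0.56] w 37.7
```

Emit:
arm_command(rows=[0,0,0.03,0,0,0,-1,0,0,0.03,0,0,0,-1])

```text
t: 6.0
ee_pos: [581.3, -105.9, 127.2]
orientation: [2.216, 2.222, 0.002]
ft_force: [3.8, 1.0, -0.6]
width: 37.9
grasp_force: 30.0
```

```bash
python3 -c "
from h import *;to([580,-106,127],-10)"
```

```text
turn [0.001 0.    0.056] shift [-0.001 -0.016  0.003]
phi 0.2 pos [ 581.3 -105.9  127.2] q [-2.000e-01  5.230e-01  1.781e+00 -1.000e-03  8.340e-01 -2.020e-01] t 6.0 F [ 3.8  1.  -0.6] M [ 0.19 -0.95  0.39] w 37.9
```

The moment jumped to 0.56 N m at about 60° of turn, then the pads slipped. That means the cap is on its hard stop, consistent with the stripe's initial angle. Lifting straight up.

Emit:
arm_command(rows=[0,0,0,0,0,0,-1,0,0,0,0,0,-0.25,-1,0,0,0,0,0,-0.5,-1,0,0,0,0,0,-0.75,-1,0,0,0,0,0,-1,-1])

```text
t: 6.5
ee_pos: [578.6, -105.9, 206.8]
orientation: [-2.216, -2.224, 0.003]
ft_force: [0.7, -0.3, -1.7]
width: 37.5
grasp_force: 30.0
```

Emit:
arm_command(rows=[0,0,0,0,0,-0.4,-1,0,0,0,0,0,-0.8,-1,0,0,0,0,0,-1,-1,0,0,0,0,0,-1,-1])

```text
t: 6.9
ee_pos: [580.3, -106.2, 288.8]
orientation: [2.217, 2.222, 0.002]
ft_force: [0.1, 0.5, -1.3]
width: 37.4
grasp_force: 30.0
```

```bash
python3 - <<'E'
from h import *
to([580,-106,287],-10)
im,d,w=snap("scene","s4.png")
cv2.imwrite("pics/c4.png",cv2.resize(im[100:240,150:300],None,fx=4.2,fy=4.2,interpolation=cv2.INTER_CUBIC)[...,::-1])
E
```

```text
turn [0.001 0.    0.056] shift [ 0.003 -0.003  0.023]
phi 0.1 pos [ 580.3 -106.2  288.8] q [-2.010e-01  3.200e-01  1.669e+00 -1.000e-03  1.150e+00 -2.030e-01] t 6.9 F [ 0.1  0.5 -1.3] M [-0.09  0.08  0.04] w 37.4
```

View pics/c4.png

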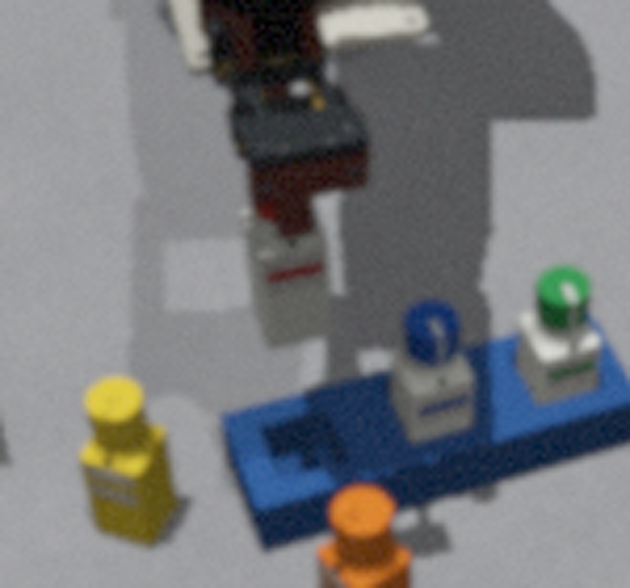

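The bottle is clear of the carrier and upright at crop pixel (290,280); its mark and the stripe side are at the front finger, and the neighbours are undisturbed. Next I'll align, move inward and up, then tilt about the tool's x (closing line ends vertical, the bottle pointing towards the base, where the wrist has range).

Emit:
arm_command(rows=[0,0,0.02,0,-0.25,-0.25,-1,0,0,0.04,0,-0.5,-0.5,-1,0,0,0.06,0,-0.75,-0.75,-1,0,0,0.06,0,-0.9,-0.9,-1,0,0,0.06,0,-0.9,-0.9,-1])

```text
t: 7.45
ee_pos: [506.9, -105.7, 358.9]
orientation: [2.42, 2.003, 0.0]
ft_force: [1.1, 0.8, -2.0]
width: 37.5
grasp_force: 30.0
```

Emit:
arm_command(rows=[0.02,0,0,0,0,0,-1,0.05,0,0,0,0,0,-1,0.08,0,0,0,0,0,-1,0.11,0,0,0,0,0,-1,0.14,0,0,0,0,0,-1])

```text
t: 7.95
ee_pos: [508.3, -105.6, 356.8]
orientation: [-2.134, -1.767, 0.398]
ft_force: [-0.3, -0.6, -2.2]
width: 37.5
grasp_force: 30.0
```

```bash
python3 -c "
from h import *;to([500,-91,360],-10)"
```

```text
turn [-0.142 -0.001 -0.004] shift [ 0.16  -0.14   0.022]
phi -10.7 pos [ 508.3 -105.6  356.8] q [-0.22   0.371  1.502 -0.013  1.714 -0.032] t 7.95 F [-0.3 -0.6 -2.2] M [-0.08 -0.32 -0.03] w 37.5
```

Emit:
arm_command(rows=[0.03,0,0,0,0,0,-1,0.06,0,0,0,0,0,-1,0.09,0,0,0,0,0,-1,0.12,0,0,0,0,0,-1,0.15,0,0,0,0,0,-1])

```text
t: 8.45
ee_pos: [508.4, -105.6, 356.2]
orientation: [-1.797, -1.488, 0.731]
ft_force: [-0.1, 0.3, -1.9]
width: 37.4
grasp_force: 30.0
```

```bash
python3 -c "
from h import *;to([500,-91,360],-10)"
```

```text
turn [-0.292 -0.003 -0.004] shift [ 0.16  -0.121  0.081]
phi -10.7 pos [ 508.4 -105.6  356.2] q [-0.216  0.609  1.317 -0.024  2.132 -0.031] t 8.45 F [-0.1  0.3 -1.9] M [-0.14 -0.56  0.01] w 37.4
```

Emit:
arm_command(rows=[0.03,0,0,0,0,0,-1,0.06,0,0,0,0,0,-1,0.09,0,0,0,0,0,-1,0.12,0,0,0,0,0,-1,0.15,0,0,0,0,0,-1])

```text
t: 8.95
ee_pos: [508.3, -105.6, 355.9]
orientation: [-1.437, -1.19, 0.986]
ft_force: [-0.1, -0.2, -2.1]
width: 37.4
grasp_force: 30.0
```

Emit:
arm_command(rows=[0.01,0,0,0,0,0,-1,0.01,0,0,0,0,0,-1,0.01,0,0,0,0,0,-1,0.01,0,0,0,0,0,-1,0.01,0,0,0,0,0,-1])

```text
t: 9.45
ee_pos: [507.8, -105.6, 359.3]
orientation: [-1.42, -1.172, 0.998]
ft_force: [-0.0, 0.0, -1.3]
width: 37.8
grasp_force: 30.0
```

```bash
python3 - <<'E'
from h import *
to([500,-91,360],-10)
o=ctrl.get_obs();print(o["qvel"].round(3),R.from_rotvec(o["orientation"]).as_matrix()[:,2].round(2))
a=snap("scene","s5.png");b=snap("top","t5.png")
cv2.imwrite("pics/c5.png",cv2.resize(np.hstack([a[0][60:220,140:300],b[0][130:290,220:380]]),None,fx=2.5,fy=2.5,interpolation=cv2.INTER_CUBIC)[...,::-1])
E
```

```text
turn [-0.449 -0.004 -0.004] shift [ 0.161 -0.03   0.127]
phi -10.8 pos [ 507.8 -105.6  359.3] q [-0.215  0.817  1.232 -0.04   2.503 -0.036] t 9.45 F [-0.   0.  -1.3] M [-0.26 -0.75  0.03] w 37.8
[0.001 0.002 0.004 0.    0.003 0.001] [-0.97  0.19 -0.16]
```

View pics/c5.png

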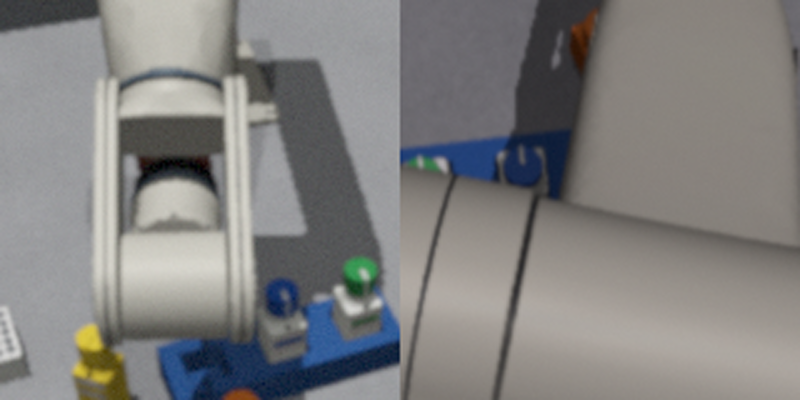

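The arm hides the bottle in both views, but the opening is 37.8 mm with a 30 N grip and the bottle's weight shows on the wrist. The tool is 9° off level and at rest at z ≈ 360 mm, and the two bottles in view stand in place. Handing in.

```bash
python3 -c "
from workcell import ctrl;print(ctrl.close_job())"
```

```text
the job is handed in; nothing more can be done
None
```

I tightened the red cap to its stop in the well, drew the bottle straight up, and handed the job in with it held still on its side, about 9° off level and 360 mm up; the verdict wasn't shown, and the arm hid the bottle and its stripe, so tightness rests on the wrist torque and the hold on grip and weight readings.

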